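# Close the vacuum pot with its cam-arm cap

### The job

Close the bench vacuum pot: push its coupling cap straight down onto the grooved adaptor, past the snug detent balls, until it bottoms firmly on the rubber seal, with both cam arms still open. Then swing the two cam arms down one after the other, each fully home against its stop. Be firm but gentle, so that neither the seal nor the adaptor is strained, and leave the things around it where they are.

Things in the scene. Friction and masses are not known exactly. Their poses are not given: they have to be found in the camera images.
- pot: Fixed squat round grey pot with an aluminium lid, 124 mm across, 55 mm high; eight bolt heads 3 mm high on the flat lid, on a 110 mm circle; a plugged side port sticks out 2 mm beyond the lid at its own +x. Origin: centre of its underside, z up. Left or right of the desk's middle, the cap on the other side.
- adaptor: Fixed upright aluminium grooved adaptor on the pot's centre. Origin: on its axis at the lid's top, 55 mm above the desk, z up. Hexagonal foot 54 mm across corners, 10 mm high; lower body 40 mm diameter up to z = 41.5 mm; groove 19 mm diameter to 69 mm; head 40 mm diameter to 80 mm, upper rim chamfered over 4 mm. The cap may press on it with at most 40 N.
- adaptor_head (a point): Centre of the head's flat top, 80 mm above the adaptor's origin. On it a black rubber seal, 28 mm across, its top 0 to 8 mm above this point: varies, is not measured, must be felt (bottomed: 10 to 40 N on it). Four spring balls stand out 1.8 mm round the head, 6 mm below this point: passing them takes about 8 to 18 N, then they drag on it steadily (2 to 10 N) down to the seal.
- cap: Loose aluminium coupling cap, 0.2 to 0.4 kg with arms, mouth down on the desk. Origin: centre of its mouth (lower rim), z up. Round cup 52 mm outside, bore 42 mm (1 mm play a side on the head), bore 55 mm deep: seated, its origin is 25 to 33 mm above the adaptor's. Top plate 54 mm across at z = 55 to 63 mm. Goes on in any yaw.
- cap_grip (a point): Centre of the cap's grip bar, 77 mm above the cap's origin. Bar 40 mm long in the cap's x, 22 mm thick in y (pinch it across y: the cam arms stand out at +x and -x), from 63 to 91 mm above the cap's origin.
- cam_a (a joint): Angle of the steel cam arm on the cap's +x side, rad. Near 0 = open, pointing outward and 35 degrees up; grows as it swings out and down; stop at 1.745 = closed, 65 degrees below level beside the adaptor. Friction of about 0.12 Nm (3 N at its end) keeps it where left. Its lobe swings into the groove under the head; if the cap sits too high the head blocks it.
- cam_b (a joint): The same for the cam arm on the cap's -x side.
- cam_a_hinge (a point): Hinge axis of cam arm a: 31 mm from the cap's axis on its +x side, 30.5 mm above its origin; the axis runs along the cap's y. The arm reaches 50 mm from here, 12 mm wide (18 mm at the end), 5 mm thick.
- cam_b_hinge (a point): The same for cam arm b, on the cap's -x side.
- cam_a_tip (a point): Point on the upper (outer) face of cam arm a, 43 mm from its hinge axis, on the arm's middle line.
- cam_b_tip (a point): The same on cam arm b.
- tape_roll: Bystander: beige tape roll, 81 mm across, 19 mm high, lying flat. Origin: centre of its underside.
- charger_b: Bystander: small white plug charger, 66x41x28 mm. Origin: centre of its underside.
- phone_red: Bystander: red-backed phone lying flat, 138x68x9 mm. Origin: centre of its underside.

How it is judged (in metres and radians):
On the way, in this order (a step that is already met when the one before it is completed fails the run):
1. the cap is pressed down on the seal with both cam arms open (contact force between cap and adaptor above 10 N and z of cap in the frame of adaptor below 0.0342 m and horizontal distance between cap and adaptor below 0.003 m and angle between cap's own z axis and vertical below 0.07 rad and value of joint each of cam_a, cam_b below 0.6 rad), for 0.05 s.
2. one cam arm is fully down, the other still open (((value of joint cam_a above 1.6 rad and value of joint cam_b below 0.6 rad) or (value of joint cam_b above 1.6 rad and value of joint cam_a below 0.6 rad))), for 0.1 s.
At the end, for the whole second after the job is handed in: The cap sits level on the adaptor (within 3 mm sideways and 0.07 rad of tilt), its rim 23 to 34.5 mm above the adaptor's origin, both cam arms swung past 1.6 rad (stop at 1.745), everything at rest (value of joint each of cam_a, cam_b above 1.6 rad and z of cap in the frame of adaptor between 0.023 and 0.0345 m and horizontal distance between cap and adaptor below 0.003 m and angle between cap's own z axis and vertical below 0.07 rad and linear speed of cap below 0.02 m/s); the robot touches nothing.
It fails at once if the cap strains the seal or the adaptor with more than 40 N (contact force between cap and adaptor above 40 N).
It fails at once if the tape roll is moved by more than 30 mm (distance of tape_roll from where it was at the start of the episode above 0.03 m).
It fails at once if the charger is moved by more than 30 mm (distance of charger_b from where it was at the start of the episode above 0.03 m).
It fails at once if the phone is moved by more than 30 mm (distance of phone_red from where it was at the start of the episode above 0.03 m).
It also fails if it takes over 72 s, if anything falls off the work surface, if the arm or the gripper's body presses on something with over 40 N, if the wrist force passes 120 N, or if a joint passes its speed limit or range.

### The arm

A 7-joint arm with a two-finger parallel gripper is mounted at the origin on a cart in front of the work surface, level with it; the furniture and walls round the work are solid. World frame = base frame: x ahead of the robot, y to its left, z up, the work surface at z = 0. Lengths are in m, angles in degrees, forces in N, time in s.
With the tool pointing down it reaches from about 0.425 to 0.875 m from the base axis. Payload 4.7 kg.
Tool frame: the origin (TCP) lies between the finger pads; the fingertips stand 8 mm ahead of it and the grasp point (between the pads) lies 11 mm behind it (env.tip_extent is the distance from the TCP to the fingertips, in m); z points along the fingers, y is the line along which they close (so a half turn about z gives the same grasp; the last joint's range is limited). The gripper opens to 87 mm and grips with 3 to 60 N. Pads are 19 mm wide; open, the fingers measure 117 mm over their backs; the gripper's body (75 mm by 190 mm) begins 51 mm behind the grasp point.
Start: joints at [-64.91, 18.392, -4.016, 83.108, 1.295, 78.541, -3.26], TCP at [0.267, 0.593, 0.231] pointing down, gripper open.
Joint ranges: [-163.93, 163.93], [-17.29, 119.83], [-79.2, 71.16], [3.27, 140.29], [-89.18, 269.18], [5.43, 117.66], [-154.24, 154.24]. Speed limits (degrees/s): [147.25, 147.25, 180, 180, 180, 180, 180].

### API

Orientations are given as [roll, pitch, yaw] about the fixed x, y, z axes, in that order (R = Rz(yaw) Ry(pitch) Rx(roll)).
In Python, from cell import sensors, vision, workorder, env gives the robot as it stands.
- The arm moves only by the tool drive_tool, never from a script. Its argument "moves" is a list of rows, each an object of numbers: "x", "y", "z": the shift along the tool's x, y, z in mm; "rx", "ry", "rz": the turn, a rotation vector about the tool's x, y, z in rad; "fingers": the closure, from -1 (fully open) to 1 (shut). In form: [{"x": .., "y": .., "z": .., "rx": .., "ry": .., "rz": .., "fingers": ..}, ...]. A call has 1 to 20 rows; each row is the pose to reach, as a shift and turn from the pose commanded when the call began, along the tool's axes at that moment; what a row does not reach only later rows make up. A row lasts 1/8 s, in which the tool goes at most 62.5 mm and 10.7 degrees, less where a joint would pass 70% of its speed; a pose out of reach is approached as far as the arm can. A call with a gripper value outside its range is refused whole. The fingers move at their own pace and stop on an object; "force" is the grip in N (left out, the last holds). Time passes only in rows, so rows that repeat a pose let the fingers close. It gives the time, the measured TCP pose, the force, the opening and the grip force at its end, in the units of the state.
- sensors.get_obs(): the state, without advancing time (a new reading comes with each control period).
- vision.read_camera(name): name is "scene" or "top"; returns a dict with "image" (420x560x3 uint8, red, green, blue), "fx", "fy", "cx", "cy" (pixels), "R" (3x3) and "t" (3): a world point X has camera coordinates R X + t. Camera axes: x right, y down, z forward; pixel columns grow to the right and rows downward; lengths in m; the calibration is good to about 2 mm. A picture is of the moment at which its call begins. There is no depth.
- workorder.sign_off(): hands the job in; it is judged then, once.
The state is a dict: "time_s": time; "qpos": joint angles; "joint_velocities": joint speeds; "effort": joint torques, N m; "tool_pos": TCP position; "tool_rot": TCP orientation; "force": force on the tool from outside, world axes, zero at the start; "wrist_torque": the same for the moment, N m; "grip_width": finger opening in m; "grasp_force": force on a finger pad.
Only numpy, scipy, OpenCV 4.12 (cv2) and the standard library are available. Lean on these libraries where they do the work, as an engineer would, in place of code of your own. Each camera call takes 0.05 s, during which the arm holds its last target. There are 200 camera calls.

## Working session

There is one attempt and no reset: what is moved stays moved. The work goes in short steps, Python scripts to look and compute and a tool call to move; the robot and the scene stay as the last step left them, time stands still between calls to the robot, and variables do not carry over. Pictures are saved under pics/ and viewed, at most 12 in all, crops included, and the job is handed in when it is done.

Besides the shell and the picture viewer there is one more tool, called after "Request:" as name(argument=value, ...) on one line, values as JSON. drive_tool: Moves the arm, as the interface text tells. Its arguments: {"type":"object","properties":{"moves":{"type":"array"},"force":{"type":"number"}},"required":["moves"]}

```bash
mkdir -p pics
python3 - <<'E'
from cell import sensors,vision,env
import cv2,numpy as np
o=sensors.get_obs()
for k in ('time_s','tool_pos','tool_rot','force','grip_width'):print(k,o[k])
for n in('scene','top'):
    c=vision.read_camera(n);cv2.imwrite(f'pics/{n}0.png',c['image'][:,:,::-1]);np.savez(f'{n}0.npz',**c)
    print(n,c['fx'],c['fy'],c['cx'],c['cy'],(-np.array(c['R']).T@c['t']).round(3),np.array(c['R']).round(3).tolist())
E
```

```text
time_s 0.0
tool_pos [0.2671412  0.59197332 0.22945147]
tool_rot [-1.79890355e+02  6.32340046e-03  1.55716104e+02]
force [0.52467423 0.59305994 0.45523085]
grip_width 0.08720732055036572
scene 379.345327328424 379.345327328424 280.4894698673513 201.60884069185929 [ 0.099 -0.506  0.705] [[0.841, -0.541, -0.017], [-0.359, -0.534, -0.765], [0.405, 0.65, -0.643]]
top 421.7177488266409 421.7177488266409 284.3659322627878 209.87658823256334 [0.266 0.077 1.028] [[-0.016, -1.0, -0.005], [-0.975, 0.017, -0.223], [0.223, 0.001, -0.975]]
```

View pics/scene0.png

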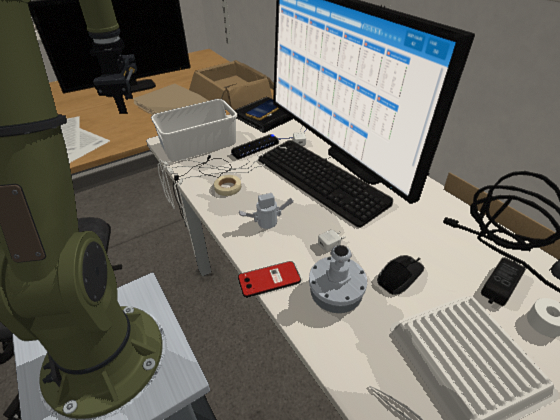

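View pics/top0.png

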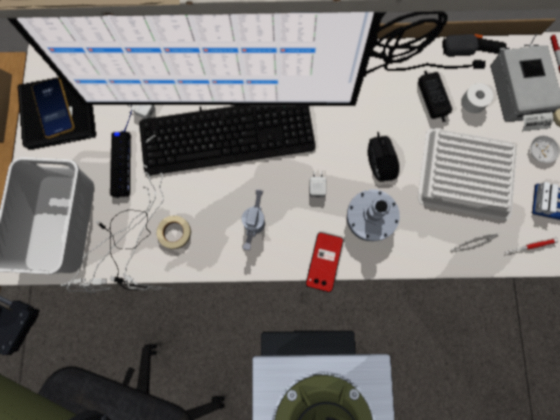

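The scene view shows the cap at about (267,212) and the pot at about (338,280). The black seal is near (341,250). In the top view the cap is at (254,220), with arms to (258,195) and (248,245). The pot is at (373,215), the seal at (381,206), the charger at (317,186), the phone at (325,262) and the tape at (173,233). Next I'll enlarge these areas.

```bash
cat > h.py <<'E'
import numpy as np,cv2
def load(n,i=0):
    return dict(np.load(f'{n}{i}.npz'))
def ray(c,u,v):
    C=-c['R'].T@c['t'];d=c['R'].T@np.array([(u-c['cx'])/c['fx'],(v-c['cy'])/c['fy'],1]);return C,d/np.linalg.norm(d)
def onz(c,u,v,z):
    C,d=ray(c,u,v);return C+d*(z-C[2])/d[2]
def two(c1,p1,c2,p2):
    C1,d1=ray(c1,*p1);C2,d2=ray(c2,*p2)
    s=np.linalg.lstsq(np.c_[d1,-d2],C2-C1,rcond=None)[0]
    a,b=C1+s[0]*d1,C2+s[1]*d2
    return (a+b)/2,np.linalg.norm(a-b)
def proj(c,X):
    p=c['R']@np.array(X)+c['t'];return np.array([c['fx']*p[0]/p[2]+c['cx'],c['fy']*p[1]/p[2]+c['cy']])
def crop(c,u,v,w,h,k):
    return cv2.resize(c['image'][v:v+h,u:u+w,::-1],None,fx=k,fy=k,interpolation=cv2.INTER_CUBIC)
E
python3 - <<'E'
from h import *
t=load('top');s=load('scene')
a=np.hstack([crop(t,216,185,80,60,5),crop(t,335,180,80,60,5)])
b=np.hstack([crop(s,230,180,80,60,5),crop(s,300,240,80,60,5)])
cv2.imwrite('pics/z0.png',np.vstack([a,b]))
E
```

```text
(no output)
```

View pics/z0.png

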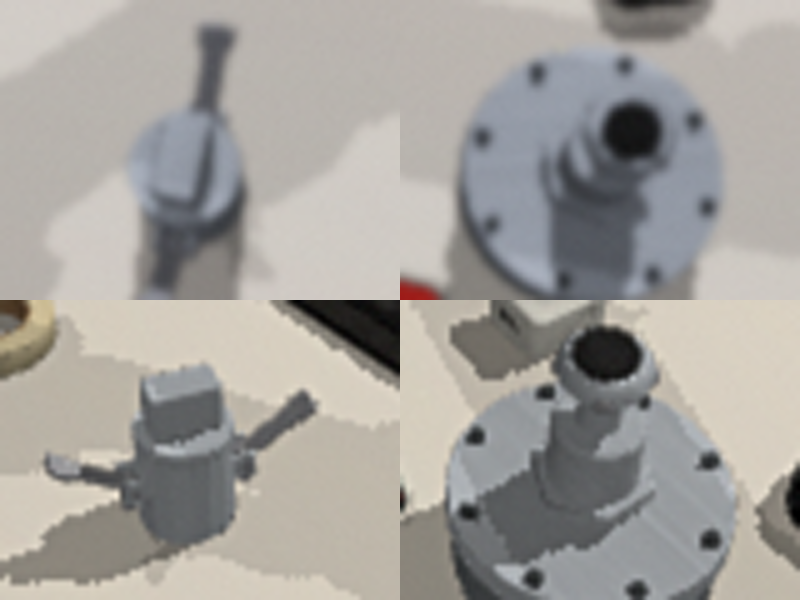

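Run:
```python
from h import *
np.set_printoptions(precision=4,suppress=True)
t=load('top');s=load('scene')
P=lambda U,V,u,v:((U+.5)/5-.5+u,(V+.5)/5-.5+v)
def dark(c,u,v,w,h):
    g=c['image'][v:v+h,u:u+w].max(2);m=(g<60).astype(np.uint8)
    n,l,st,ce=cv2.connectedComponentsWithStats(m);i=1+st[1:,4].argmax();return ce[i]+[u,v],st[i]
st,a=dark(t,372,197,18,18);ss,b=dark(s,330,243,24,16);print(st,a,ss,b)
print('seal 2view',two(t,st,s,ss),'z.138',onz(t,*st,.138),onz(s,*ss,.138))
B=[(137,73),(225,65),(295,120),(308,207),(252,275),(164,280),(91,225),(82,137)]
X=np.array([onz(t,*P(x,y,335,180),.058) for x,y in B]);
A=np.c_[2*X[:,:2],np.ones(8)];r=np.linalg.lstsq(A,(X[:,:2]**2).sum(1),rcond=None)[0];print('bolts top',r[:2],np.sqrt(r[2]+r[:2]@r[:2]))
Bs=[(145,93),(75,136),(68,212),(133,278),(237,290),(310,240),(310,160),(245,102)]
X=np.array([onz(s,*P(x,y,300,240),.058) for x,y in Bs]);
A=np.c_[2*X[:,:2],np.ones(8)];r=np.linalg.lstsq(A,(X[:,:2]**2).sum(1),rcond=None)[0];print('bolts scene',r[:2],np.sqrt(r[2]+r[:2]@r[:2]))
# cap brightness segments printed as smoothed zoom; corner guesses
for nm,c,off,Q in(('top',t,(216,185),[(170,113),(211,117),(196,203),(158,193)]),('scene',s,(230,180),[(141,79),(212,66),(221,87),(147,102)])):
    X=np.array([onz(c,*P(x,y,*off),.091) for x,y in Q]);print(nm,'bar',X[:,:2].tolist(),X.mean(0),np.linalg.norm(np.diff(X,axis=0,append=X[:1]),axis=1))
# arm ends: two-view
ea=two(t,P(216,38,216,185),s,P(300,105,230,180));print('arm far end',ea)
eb=two(t,P(160,290,216,185),s,P(62,166,230,180));print('arm near end',eb)
```

```text
[380.9239 206.1196] [ 4  4 11 11 92] [340.8333 250.4444] [  5   3  13  10 108]
seal 2view (array([ 0.4732, -0.1307,  0.1397]), np.float64(0.001556451871486767)) z.138 [ 0.4743 -0.1315  0.138 ] [ 0.4735 -0.1295  0.138 ]
bolts top [ 0.4743 -0.1314] 0.0547731182698357
bolts scene [ 0.4721 -0.1312] 0.054884311733332976
top bar [[0.48787838577754195, 0.1571289266868622], [0.48568527966552194, 0.13840631123935937], [0.44586555154689955, 0.145262083216308], [0.4507598283214642, 0.16246874383073456]] [0.4675 0.1508 0.091 ] [0.0189 0.0404 0.0179 0.0375]
scene bar [[0.4500394561807614, 0.16702112335878527], [0.48594086281267934, 0.15569022872387384], [0.4807256233315126, 0.1385471247865825], [0.4432791076909755, 0.14933064540346497]] [0.465  0.1526 0.091 ] [0.0376 0.0179 0.039  0.0189]
arm far end (array([0.5311, 0.1388, 0.0559]), np.float64(0.003065578556113473))
arm near end (array([0.4065, 0.1663, 0.0552]), np.float64(0.011174486051049837))
```

Run:
```python
from h import *
t=load('top');s=load('scene')
a=np.hstack([crop(t,236,200,40,60,10),crop(s,238,186,40,60,10)])
cv2.imwrite('pics/z1.png',a)
```

```text
(no output)
```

View pics/z1.png

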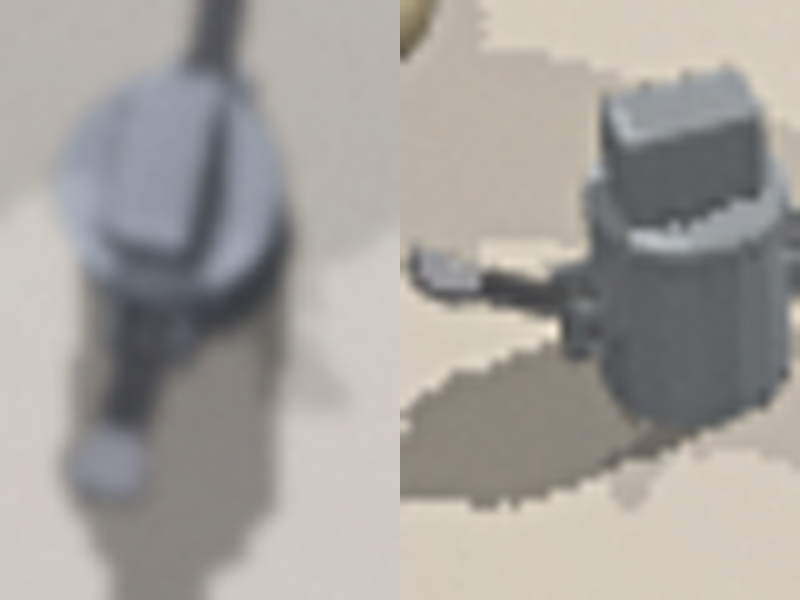

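The zoom shows the bar's top face at crop (118–222, 75–250) in the top view. The plate disc spans x 60–285 with its top at 70, and the near arm's end is at (108,465) in the top view and (445,273) in the scene view. I'll refine the yaw, then compute the approach.

```bash
cat >> h.py <<'E'
from scipy.spatial.transform import Rotation as Ro
def go(pos,yaw,tilt=None):
    """shift(mm)/rotvec in tool axes from the measured pose to pos, tool down at yaw; tilt = rad about tool y after"""
    from cell import sensors
    o=sensors.get_obs();R0=Ro.from_euler('xyz',o['tool_rot'],degrees=True)
    R1=Ro.from_euler('xyz',[180,0,yaw],degrees=True)
    if tilt:R1=R1*Ro.from_rotvec([0,tilt,0])
    print('t',o['time_s'],'pos',np.round(o['tool_pos'],4),'F',np.round(o['force'],1))
    print('shift',(R0.inv().apply(np.array(pos)-o['tool_pos'])*1000).round(1),'turn',(R0.inv()*R1).as_rotvec().round(3))
E
python3 - <<'E'
from h import *
np.set_printoptions(precision=4,suppress=True)
t=load('top');s=load('scene')
T=lambda x,y:((x+.5)/10-.5+236,(y+.5)/10-.5+200)
S=lambda x,y:((x+.5)/10-.5+238,(y+.5)/10-.5+186)
print('near end',two(t,T(108,465),s,S(45,273)))
print('plate',onz(t,*T(172,185),.063))
X=np.array([onz(t,*T(*p),.091) for p in[(130,75),(222,80),(182,250),(112,235)]]);print(X.mean(0),X)
X=np.array([onz(s,*S(*p),.091) for p in[(205,97),(338,66),(358,105),(225,142)]]);print(X.mean(0),X)
# left/right cup edges scene -> cap rim at bottom
go([.466,.151,.15],169)
E
```

```text
near end (array([0.4027, 0.168 , 0.0542]), np.float64(0.002606848076387242))
plate [0.4683 0.1521 0.063 ]
[0.4684 0.1523 0.091 ] [[0.4883 0.1595 0.091 ]
 [0.4867 0.1385 0.091 ]
 [0.4474 0.1476 0.091 ]
 [0.4511 0.1635 0.091 ]]
[0.4662 0.1543 0.091 ] [[0.4509 0.1672 0.091 ]
 [0.486  0.1589 0.091 ]
 [0.4818 0.1424 0.091 ]
 [0.446  0.1487 0.091 ]]
t 0.1 pos [0.2672 0.592  0.2296] F [-1.  -0.   0.4]
shift [-362.6 -320.1   80.1] turn [-0.002 -0.    -0.232]
```

```bash
python3 -c "
from h import *
go([.467,.153,.15],167.2)"
```

```text
t 0.1 pos [0.2672 0.592  0.2296] F [-1.  -0.   0.4]
shift [-362.7 -317.9   80.1] turn [-0.002 -0.    -0.2  ]
```

Request:
drive_tool(moves=[{"x":-60,"y":-53,"z":0,"rz":-0.04,"fingers":-1},{"x":-100,"y":-88,"z":0,"rz":-0.08},{"x":-140,"y":-123,"z":0,"rz":-0.12},{"x":-180,"y":-158,"z":0,"rz":-0.16},{"x":-220,"y":-193,"z":0,"rz":-0.2},{"x":-260,"y":-228,"z":0,"rz":-0.2},{"x":-300,"y":-263,"z":0,"rz":-0.2},{"x":-340,"y":-298,"z":20,"rz":-0.2},{"x":-362.7,"y":-317.9,"z":50,"rz":-0.2},{"x":-362.7,"y":-317.9,"z":80,"rz":-0.2},{"x":-362.7,"y":-317.9,"z":80,"rz":-0.2},{"x":-362.7,"y":-317.9,"z":80,"rz":-0.2},{"x":-362.7,"y":-317.9,"z":80,"rz":-0.2}])

```text
invalid input at $.moves[0]: expected keys x, y, z, rx, ry, rz, fingers
```

Run:
```python
from h import *
from cell import sensors,vision
go([.467,.153,.0745],167.2)
o=sensors.get_obs();print(o['tool_rot'],o['grip_width'],o['qpos'])
I=[]
for n,u,v,in(('top',220,180),('scene',225,150)):
    c=vision.read_camera(n);np.savez(f'{n}1.npz',**c);I.append(crop(c,u,v,80,100,5))
cv2.imwrite('pics/z2.png',np.hstack(I))
```

```text
t 0.1 pos [0.2672 0.592  0.2296] F [-1.  -0.   0.4]
shift [-362.7 -317.8  155.6] turn [-0.002 -0.    -0.2  ]
[-1.79900297e+02  6.10960153e-03  1.55719994e+02] 0.08663175844153341 [-64.90874536  18.43609302  -4.01482694  83.16823392   1.29545326
  78.54062987  -3.25778   ]
```

View pics/z2.png

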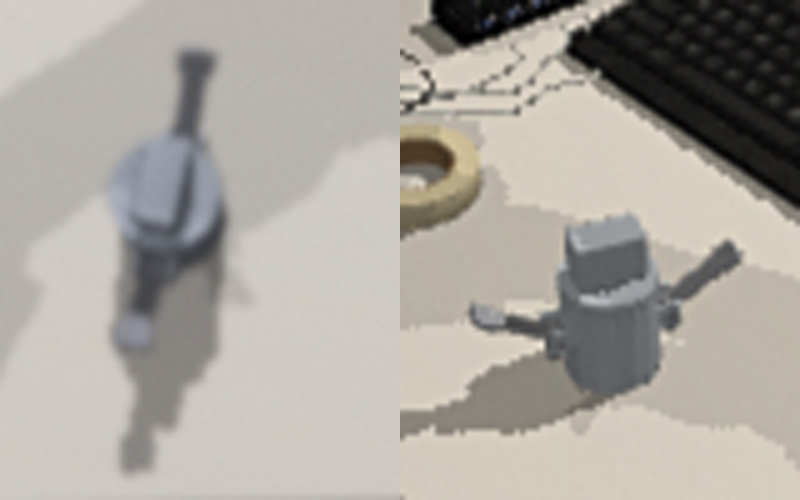

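The move call was refused because each row needs all the keys. The picture shows the cap standing untouched: bar at crop (168,180) in the top view and (605,250) in the scene view. I'll resend with full rows.

Request:
drive_tool(moves=[{"x":-60,"y":-53,"z":0,"rx":0,"ry":0,"rz":-0.04,"fingers":-1},{"x":-100,"y":-88,"z":0,"rx":0,"ry":0,"rz":-0.08,"fingers":-1},{"x":-140,"y":-123,"z":0,"rx":0,"ry":0,"rz":-0.12,"fingers":-1},{"x":-180,"y":-158,"z":0,"rx":0,"ry":0,"rz":-0.16,"fingers":-1},{"x":-220,"y":-193,"z":0,"rx":0,"ry":0,"rz":-0.2,"fingers":-1},{"x":-260,"y":-228,"z":0,"rx":0,"ry":0,"rz":-0.2,"fingers":-1},{"x":-300,"y":-263,"z":0,"rx":0,"ry":0,"rz":-0.2,"fingers":-1},{"x":-340,"y":-298,"z":20,"rx":0,"ry":0,"rz":-0.2,"fingers":-1},{"x":-362.7,"y":-317.9,"z":50,"rx":0,"ry":0,"rz":-0.2,"fingers":-1},{"x":-362.7,"y":-317.9,"z":80,"rx":0,"ry":0,"rz":-0.2,"fingers":-1},{"x":-362.7,"y":-317.9,"z":80,"rx":0,"ry":0,"rz":-0.2,"fingers":-1},{"x":-362.7,"y":-317.9,"z":80,"rx":0,"ry":0,"rz":-0.2,"fingers":-1}])

```text
time_s: 1.7
tool_pos: [0.4677, 0.1543, 0.1516]
tool_rot: [179.9, 0.1, 167.2]
force: [0.1, 0.6, 1.3]
grip_width: 0.0873
grasp_force: 0.0
```

Run:
```python
from h import *
from cell import sensors,vision
go([.467,.153,.0745],167.2)
o=sensors.get_obs();print(o['tool_rot'],o['grip_width'],o['qpos'])
```

```text
t 1.7 pos [0.4677 0.1543 0.1516] F [0.1 0.6 1.3]
shift [ 0.4 -1.5 77.1] turn [0.001 0.001 0.001]
[1.79948800e+02 6.22446116e-02 1.67231433e+02] 0.08726255718304501 [-36.52659916   2.13125906  15.565082   111.46978568  -0.63269405
  66.39812768  56.51221784]
```

Request:
drive_tool(moves=[{"x":0,"y":0,"z":25,"rx":0,"ry":0,"rz":0,"fingers":-1},{"x":0,"y":0,"z":50,"rx":0,"ry":0,"rz":0,"fingers":-1},{"x":0,"y":0,"z":65,"rx":0,"ry":0,"rz":0,"fingers":-1},{"x":0,"y":0,"z":75,"rx":0,"ry":0,"rz":0,"fingers":-1},{"x":0,"y":0,"z":75,"rx":0,"ry":0,"rz":0,"fingers":-1}])

```text
time_s: 2.33
tool_pos: [0.4672, 0.1537, 0.0756]
tool_rot: [-180.0, -0.0, 167.2]
force: [-0.3, -0.3, 0.6]
grip_width: 0.087
grasp_force: 0.0
```

Request:
drive_tool(moves=[{"x":0,"y":0,"z":0,"rx":0,"ry":0,"rz":0,"fingers":0.5},{"x":0,"y":0,"z":0,"rx":0,"ry":0,"rz":0,"fingers":1},{"x":0,"y":0,"z":0,"rx":0,"ry":0,"rz":0,"fingers":1},{"x":0,"y":0,"z":0,"rx":0,"ry":0,"rz":0,"fingers":1},{"x":0,"y":0,"z":0,"rx":0,"ry":0,"rz":0,"fingers":1},{"x":0,"y":0,"z":0,"rx":0,"ry":0,"rz":0,"fingers":1},{"x":0,"y":0,"z":0,"rx":0,"ry":0,"rz":0,"fingers":1},{"x":0,"y":0,"z":0,"rx":0,"ry":0,"rz":0,"fingers":1}], force=50)

```text
time_s: 3.32
tool_pos: [0.4673, 0.1537, 0.0755]
tool_rot: [180.0, 0.0, 167.2]
force: [0.2, 0.5, -0.7]
grip_width: 0.0216
grasp_force: 50.0
```

Request:
drive_tool(moves=[{"x":0,"y":0,"z":-10,"rx":0,"ry":0,"rz":0,"fingers":1},{"x":0,"y":0,"z":-40,"rx":0,"ry":0,"rz":0,"fingers":1},{"x":0,"y":0,"z":-80,"rx":0,"ry":0,"rz":0,"fingers":1},{"x":0,"y":0,"z":-120,"rx":0,"ry":0,"rz":0,"fingers":1},{"x":0,"y":0,"z":-150,"rx":0,"ry":0,"rz":0,"fingers":1},{"x":-4,"y":-15,"z":-165,"rx":0,"ry":0,"rz":0,"fingers":1},{"x":-11,"y":-45,"z":-165,"rx":0,"ry":0,"rz":0,"fingers":1},{"x":-20,"y":-80,"z":-165,"rx":0,"ry":0,"rz":0,"fingers":1},{"x":-29,"y":-120,"z":-165,"rx":0,"ry":0,"rz":0,"fingers":1},{"x":-39,"y":-160,"z":-165,"rx":0,"ry":0,"rz":0,"fingers":1},{"x":-49,"y":-200,"z":-165,"rx":0,"ry":0,"rz":0,"fingers":1},{"x":-59,"y":-235,"z":-165,"rx":0,"ry":0,"rz":0,"fingers":1},{"x":-65,"y":-262,"z":-165,"rx":0,"ry":0,"rz":0,"fingers":1},{"x":-68.4,"y":-276.2,"z":-165,"rx":0,"ry":0,"rz":0,"fingers":1},{"x":-68.4,"y":-276.2,"z":-165,"rx":0,"ry":0,"rz":0,"fingers":1},{"x":-68.4,"y":-276.2,"z":-165,"rx":0,"ry":0,"rz":0,"fingers":1},{"x":-68.4,"y":-276.2,"z":-165,"rx":0,"ry":0,"rz":0,"fingers":1}])

```text
time_s: 5.45
tool_pos: [0.4727, -0.1296, 0.2404]
tool_rot: [180.0, -0.0, 167.3]
force: [-0.2, -0.6, -2.9]
grip_width: 0.0219
grasp_force: 50.0
```

Run:
```python
from h import *
from cell import sensors,vision
go([.473,-.131,.22],167.2)
o=sensors.get_obs();print(o['tool_rot'],o['grip_width'],o['grasp_force'],o['qpos'])
I=[]
for n,u,v,in(('top',345,160),('scene',300,195)):
    c=vision.read_camera(n);np.savez(f'{n}2.npz',**c);I.append(crop(c,u,v,80,100,5))
cv2.imwrite('pics/z3.png',np.hstack(I))
```

```text
t 5.45 pos [ 0.4727 -0.1296  0.2404] F [-0.2 -0.6 -2.9]
shift [-0.6 -1.4 20.4] turn [ 0.    -0.     0.002]
[ 1.79982202e+02 -1.79118670e-02  1.67311108e+02] 0.021904490219168706 49.962840587832034 [-22.13756901  -2.86008831  33.57141006 105.37606696   1.60383513
  77.02998095  88.35151473]
```

View pics/z3.png

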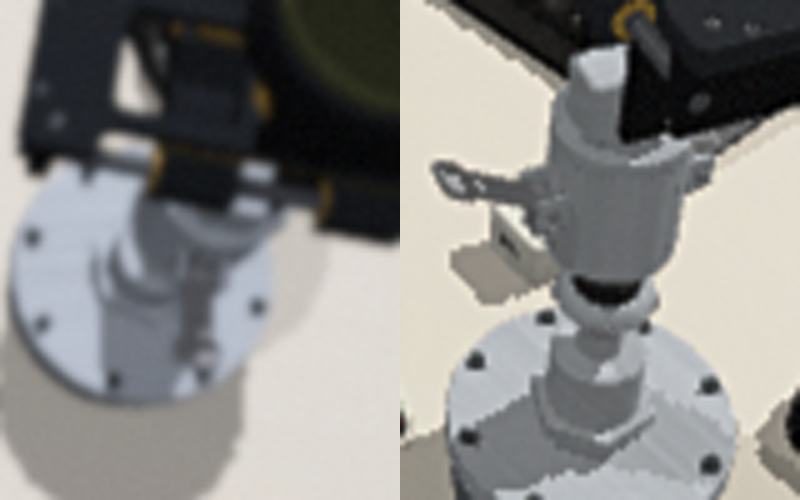

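The scene view shows the cap level in the gripper, above the head. The cup spans crop x≈548–683, with its rim bottom near (605,280). The head spans 553–658 at y≈290. I'll compare the measured edges with the projected ones.

Run:
```python
from h import *
np.set_printoptions(precision=2,suppress=True,linewidth=150)
s=load('scene',2)
g=s['image'].astype(int).sum(2)//3
for v in (238,242,246,250,254,258,260): print(v,g[v,322:362])
a=np.linspace(0,6.283,361)
def sil(x,y,z,r): 
    p=np.array([proj(s,(x+r*np.cos(q),y+r*np.sin(q),z)) for q in a]);return p[:,0].min(),p[:,0].max(),p[:,1].min(),p[:,1].max()
print('cap mouth',np.array(sil(.4727,-.1296,.165,.026)))
print('cap z+20',np.array(sil(.4727,-.1296,.185,.026)))
print('head',np.array(sil(.473,-.131,.131,.020)))
```

```text
238 [229 230 165  86  68  92 102  92  82  84  97 102  94  99 103 103 105 102 104 105 106 106 104 106 107 104 105 106 103 106 114 113 111 123 195 222 220
 218 219 218]
242 [125 134 178 220 190 162 159 102  95  97  95  94  97  99 104 104 102 103 104 105 105 105 106 106 106 104 104 104 103 110 113 110 116 160 222 220 219
 219 218 218]
246 [112  94 122 123 119 122 125 128 114  96  95  95  96 101 102 103 102 102 103 106 107 105 105 109 105 104 103 102 106 112 106 120 196 222 220 218 218
 218 218 218]
250 [142 137 126 112 112 118 117 115 118  99 117 126  79  44  57  87 105 108 107 111 107 107 108 108 106 102 100 141 189 220 222 219 218 218 218 218 218
 218 219 218]
254 [207 154 211 213 222 221 223 223 149 103 112 123 130 124 100  37  12  15  11  13  14   9   9  21  59 130 177 173 159 153 220 219 218 218 218 218 217
 218 218 218]
258 [201 205 189 189 188 110  49  51  66 158 184 148 115 109 118 124 125 127 128 120 128 135 133 131 132 136 138 154 219 224 220 218 217 216 217 217 217
 218 217 217]
260 [184 188 193 192 191 180 181 185 183 174 196 201 197 161 104 103  99 104 108 120 105 113 113 109 116 116  66  67 157 194 204 215 219 218 217 217 216
 218 218 217]
cap mouth [328.39 355.18 231.91 251.13]
cap z+20 [329.05 356.32 224.69 243.85]
head [330.84 350.88 246.12 260.97]
```

Request:
drive_tool(moves=[{"x":-0.5,"y":-1.4,"z":10,"rx":0,"ry":0,"rz":0,"fingers":1},{"x":-0.5,"y":-1.4,"z":20,"rx":0,"ry":0,"rz":0,"fingers":1},{"x":-0.5,"y":-1.4,"z":25,"rx":0,"ry":0,"rz":0,"fingers":1},{"x":-0.5,"y":-1.4,"z":25,"rx":0,"ry":0,"rz":0,"fingers":1},{"x":-0.5,"y":-1.4,"z":25,"rx":0,"ry":0,"rz":0,"fingers":1}])

```text
time_s: 6.18
tool_pos: [0.473, -0.1325, 0.2158]
tool_rot: [180.0, 0.0, 167.2]
force: [0.7, 0.2, -3.4]
grip_width: 0.0215
grasp_force: 50.0
```

Request:
drive_tool(moves=[{"x":0,"y":0,"z":2,"rx":0,"ry":0,"rz":0,"fingers":1},{"x":0,"y":0,"z":4,"rx":0,"ry":0,"rz":0,"fingers":1},{"x":0,"y":0,"z":6,"rx":0,"ry":0,"rz":0,"fingers":1},{"x":0,"y":0,"z":8,"rx":0,"ry":0,"rz":0,"fingers":1},{"x":0,"y":0,"z":8,"rx":0,"ry":0,"rz":0,"fingers":1}])

```text
time_s: 6.8
tool_pos: [0.4733, -0.1319, 0.2076]
tool_rot: [180.0, 0.0, 167.2]
force: [1.4, 1.5, -3.6]
grip_width: 0.0218
grasp_force: 50.0
```

Request:
drive_tool(moves=[{"x":0,"y":0.7,"z":1,"rx":0,"ry":0,"rz":0,"fingers":1},{"x":0,"y":0.7,"z":2,"rx":0,"ry":0,"rz":0,"fingers":1},{"x":0,"y":0.7,"z":3,"rx":0,"ry":0,"rz":0,"fingers":1},{"x":0,"y":0.7,"z":3,"rx":0,"ry":0,"rz":0,"fingers":1}])

```text
time_s: 7.3
tool_pos: [0.4738, -0.1314, 0.2054]
tool_rot: [179.9, 0.1, 167.2]
force: [1.7, 2.4, 4.7]
grip_width: 0.0219
grasp_force: 50.0
```

Request:
drive_tool(moves=[{"x":0,"y":0,"z":1,"rx":0,"ry":0,"rz":0,"fingers":1},{"x":0,"y":0,"z":2,"rx":0,"ry":0,"rz":0,"fingers":1},{"x":0,"y":0,"z":2,"rx":0,"ry":0,"rz":0,"fingers":1}])

```text
time_s: 7.68
tool_pos: [0.4738, -0.1314, 0.2035]
tool_rot: [179.9, 0.1, 167.2]
force: [0.9, 2.4, 5.0]
grip_width: 0.0216
grasp_force: 50.0
```

Request:
drive_tool(moves=[{"x":0,"y":0,"z":1,"rx":0,"ry":0,"rz":0,"fingers":1},{"x":0,"y":0,"z":2,"rx":0,"ry":0,"rz":0,"fingers":1},{"x":0,"y":0,"z":2,"rx":0,"ry":0,"rz":0,"fingers":1}])

```text
time_s: 8.05
tool_pos: [0.4738, -0.1314, 0.2012]
tool_rot: [179.9, 0.1, 167.2]
force: [2.7, 1.6, 5.5]
grip_width: 0.0218
grasp_force: 50.0
```

Request:
drive_tool(moves=[{"x":0,"y":0,"z":2,"rx":0,"ry":0,"rz":0,"fingers":1},{"x":0,"y":0,"z":4,"rx":0,"ry":0,"rz":0,"fingers":1},{"x":0,"y":0,"z":6,"rx":0,"ry":0,"rz":0,"fingers":1},{"x":0,"y":0,"z":8,"rx":0,"ry":0,"rz":0,"fingers":1},{"x":0,"y":0,"z":8,"rx":0,"ry":0,"rz":0,"fingers":1}])

```text
time_s: 8.68
tool_pos: [0.4737, -0.1313, 0.1928]
tool_rot: [180.0, 0.1, 167.2]
force: [4.7, 4.2, 2.6]
grip_width: 0.0216
grasp_force: 50.0
```

Request:
drive_tool(moves=[{"x":0,"y":0,"z":2,"rx":0,"ry":0,"rz":0,"fingers":1},{"x":0,"y":0,"z":4,"rx":0,"ry":0,"rz":0,"fingers":1},{"x":0,"y":0,"z":6,"rx":0,"ry":0,"rz":0,"fingers":1},{"x":0,"y":0,"z":8,"rx":0,"ry":0,"rz":0,"fingers":1},{"x":0,"y":0,"z":10,"rx":0,"ry":0,"rz":0,"fingers":1},{"x":0,"y":0,"z":12,"rx":0,"ry":0,"rz":0,"fingers":1},{"x":0,"y":0,"z":14,"rx":0,"ry":0,"rz":0,"fingers":1},{"x":0,"y":0,"z":16,"rx":0,"ry":0,"rz":0,"fingers":1},{"x":0,"y":0,"z":18,"rx":0,"ry":0,"rz":0,"fingers":1},{"x":0,"y":0,"z":18,"rx":0,"ry":0,"rz":0,"fingers":1}])

```text
time_s: 9.93
tool_pos: [0.4738, -0.1312, 0.1747]
tool_rot: [180.0, 0.1, 167.2]
force: [4.1, 3.3, 1.9]
grip_width: 0.0218
grasp_force: 50.0
```

Request:
drive_tool(moves=[{"x":-0.2,"y":0.3,"z":2,"rx":0,"ry":0,"rz":0,"fingers":1},{"x":-0.4,"y":0.6,"z":4,"rx":0,"ry":0,"rz":0,"fingers":1},{"x":-0.4,"y":0.6,"z":6,"rx":0,"ry":0,"rz":0,"fingers":1},{"x":-0.4,"y":0.6,"z":8,"rx":0,"ry":0,"rz":0,"fingers":1},{"x":-0.4,"y":0.6,"z":8,"rx":0,"ry":0,"rz":0,"fingers":1}])

```text
time_s: 10.55
tool_pos: [0.4739, -0.1311, 0.1666]
tool_rot: [180.0, 0.1, 167.2]
force: [2.8, 3.4, 2.6]
grip_width: 0.0214
grasp_force: 50.0
```

Request:
drive_tool(moves=[{"x":0,"y":0,"z":1,"rx":0,"ry":0,"rz":0,"fingers":1},{"x":0,"y":0,"z":2,"rx":0,"ry":0,"rz":0,"fingers":1},{"x":0,"y":0,"z":2,"rx":0,"ry":0,"rz":0,"fingers":1}])

```text
time_s: 10.92
tool_pos: [0.4739, -0.1311, 0.1649]
tool_rot: [180.0, 0.1, 167.2]
force: [3.8, 3.2, 4.7]
grip_width: 0.0216
grasp_force: 50.0
```

Request:
drive_tool(moves=[{"x":0,"y":0,"z":0.7,"rx":0,"ry":0,"rz":0,"fingers":1},{"x":0,"y":0,"z":1.5,"rx":0,"ry":0,"rz":0,"fingers":1},{"x":0,"y":0,"z":1.5,"rx":0,"ry":0,"rz":0,"fingers":1}])

```text
time_s: 11.3
tool_pos: [0.4739, -0.131, 0.1631]
tool_rot: [180.0, 0.1, 167.2]
force: [3.4, 2.3, 3.1]
grip_width: 0.0216
grasp_force: 50.0
```

Request:
drive_tool(moves=[{"x":0,"y":0,"z":0.5,"rx":0,"ry":0,"rz":0,"fingers":1},{"x":0,"y":0,"z":1,"rx":0,"ry":0,"rz":0,"fingers":1},{"x":0,"y":0,"z":1,"rx":0,"ry":0,"rz":0,"fingers":1}])

```text
time_s: 11.68
tool_pos: [0.4739, -0.1311, 0.1624]
tool_rot: [180.0, 0.0, 167.2]
force: [3.7, 2.2, 5.1]
grip_width: 0.0218
grasp_force: 50.0
```

Request:
drive_tool(moves=[{"x":0,"y":0,"z":0.5,"rx":0,"ry":0,"rz":0,"fingers":1},{"x":0,"y":0,"z":1,"rx":0,"ry":0,"rz":0,"fingers":1},{"x":0,"y":0,"z":1,"rx":0,"ry":0,"rz":0,"fingers":1}])

```text
time_s: 12.05
tool_pos: [0.4739, -0.1311, 0.1619]
tool_rot: [180.0, 0.0, 167.2]
force: [2.3, 4.1, 9.3]
grip_width: 0.0215
grasp_force: 50.0
```

Request:
drive_tool(moves=[{"x":0,"y":0,"z":0.5,"rx":0,"ry":0,"rz":0,"fingers":1},{"x":0,"y":0,"z":1,"rx":0,"ry":0,"rz":0,"fingers":1},{"x":0,"y":0,"z":1,"rx":0,"ry":0,"rz":0,"fingers":1}])

```text
time_s: 12.42
tool_pos: [0.4739, -0.131, 0.1618]
tool_rot: [179.9, 0.0, 167.2]
force: [0.2, 5.4, 15.0]
grip_width: 0.0218
grasp_force: 50.0
```

Request:
drive_tool(moves=[{"x":0,"y":0,"z":0.5,"rx":0,"ry":0,"rz":0,"fingers":1},{"x":0,"y":0,"z":0.5,"rx":0,"ry":0,"rz":0,"fingers":1},{"x":0,"y":0,"z":0.5,"rx":0,"ry":0,"rz":0,"fingers":1}])

```text
time_s: 12.8
tool_pos: [0.474, -0.1311, 0.1618]
tool_rot: [179.9, 0.0, 167.2]
force: [-2.3, 5.7, 18.7]
grip_width: 0.0215
grasp_force: 50.0
```

Request:
drive_tool(moves=[{"x":0,"y":0,"z":-1.2,"rx":0,"ry":0,"rz":0,"fingers":1},{"x":0,"y":0,"z":-2,"rx":0,"ry":0,"rz":0,"fingers":1},{"x":0,"y":0,"z":-2,"rx":0,"ry":0,"rz":0,"fingers":-1},{"x":0,"y":0,"z":-2,"rx":0,"ry":0,"rz":0,"fingers":-1},{"x":0,"y":0,"z":-2,"rx":0,"ry":0,"rz":0,"fingers":-1},{"x":0,"y":0,"z":-2,"rx":0,"ry":0,"rz":0,"fingers":-1},{"x":0,"y":0,"z":-2,"rx":0,"ry":0,"rz":0,"fingers":-1}])

```text
time_s: 13.68
tool_pos: [0.4733, -0.1313, 0.1614]
tool_rot: [-180.0, -0.0, 167.2]
force: [0.4, -0.2, -0.3]
grip_width: 0.0637
grasp_force: 0.0
```

Request:
drive_tool(moves=[{"x":0,"y":0,"z":-20,"rx":0,"ry":0,"rz":0,"fingers":-1},{"x":0,"y":0,"z":-50,"rx":0,"ry":0,"rz":0,"fingers":-1},{"x":0,"y":0,"z":-80,"rx":0,"ry":0,"rz":0,"fingers":1},{"x":0,"y":0,"z":-80,"rx":0,"ry":0,"rz":0,"fingers":1},{"x":0,"y":0,"z":-80,"rx":0,"ry":0,"rz":0,"fingers":1},{"x":0,"y":0,"z":-80,"rx":0,"ry":0,"rz":0,"fingers":1},{"x":0,"y":0,"z":-80,"rx":0,"ry":0,"rz":0,"fingers":1},{"x":0,"y":0,"z":-80,"rx":0,"ry":0,"rz":0,"fingers":1}])

```text
time_s: 14.68
tool_pos: [0.4733, -0.1312, 0.2411]
tool_rot: [-180.0, -0.0, 167.2]
force: [-0.1, 0.6, -0.5]
grip_width: 0.0347
grasp_force: 0.0
```

Run:
```python
from h import *
from cell import sensors,vision
go([.474,-.131,.24],167.2)
o=sensors.get_obs();print(o['qpos'])
I=[]
for n,u,v,in(('top',345,160),('scene',300,195)):
    c=vision.read_camera(n);np.savez(f'{n}3.npz',**c);I.append(crop(c,u,v,80,100,5))
cv2.imwrite('pics/z4.png',np.hstack(I))
```

```text
t 14.675 pos [ 0.4733 -0.1312  0.2411] F [-0.1  0.6 -0.5]
shift [-0.7  0.4  1.1] turn [-0.    -0.001 -0.   ]
[-22.14010083  -2.73372117  33.77239393 105.1897362    1.56876353
  77.12935728  88.42772368]
```

View pics/z4.png

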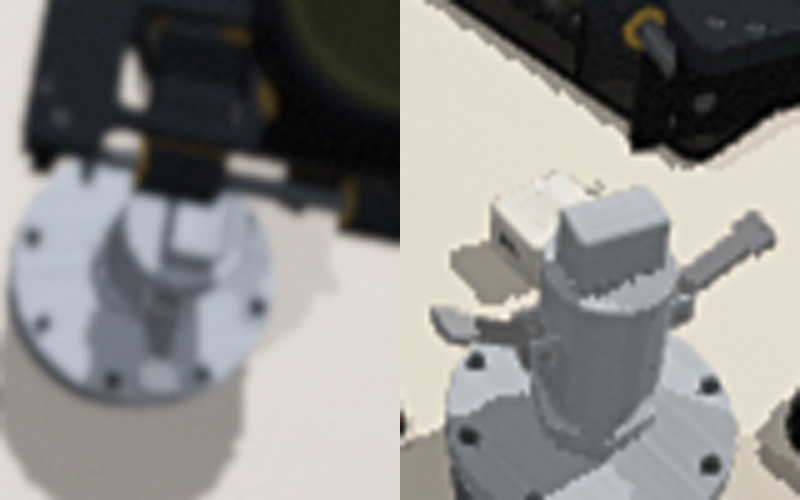

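The picture shows the cap seated level on the adaptor. Both arms are open: the near arm's end is at (455,325) and the far one's at (755,240) in the crop. Now I'll plan the arm-swing path, with the closed fingers tilted 20° outward at the top.

```bash
cat > cam.py <<'E'
import numpy as np
th=np.radians(20);a=np.array([-np.sin(th),-np.cos(th)]);p=np.array([np.cos(th),-np.sin(th)])
def tcp(ph,H=31.0):
    f=np.radians(ph);u=np.array([np.cos(f),np.sin(f)]);n=np.array([-np.sin(f),np.cos(f)])
    if ph>=-20: s=np.interp(ph,[-20,0,40],[48,46,44]);c=9.5
    else: s=np.interp(ph,[-65,-20],[38,29]);c=-9.5
    return np.array([H,0])+s*u+2.5*n-8*a-c*p
E
python3 - <<'E'
from cam import *
P=[45]+list(range(40,-66,-6))+[-67];T=np.array([tcp(x) for x in P])
print('start r,h',T[0].round(1),'tcp z',(T[0][1]+117).round(1))
for x,t in zip(P,T): print(x,t.round(1),'x %.1f z %.1f'%((t-T[0])@p,(t-T[0])@a))
E
```

```text
start r,h [54.2 43.6] tcp z 160.6
45 [54.2 43.6] x 0.0 z 0.0
40 [56.9 41. ] x 3.5 z 1.6
34 [60.1 37.6] x 7.7 z 3.6
28 [63.  33.9] x 11.7 z 6.1
22 [65.5 29.9] x 15.4 z 9.0
16 [67.6 25.6] x 18.8 z 12.3
10 [69.2 21.1] x 21.8 z 16.0
4 [70.3 16.5] x 24.5 z 20.0
-2 [71.1 11.7] x 26.8 z 24.3
-8 [71.5  6.7] x 28.9 z 28.8
-14 [71.4  1.7] x 30.5 z 33.5
-20 [70.8 -3.3] x 31.7 z 38.4
-26 [70.9 -6.7] x 33.0 z 41.6
-32 [ 70.6 -10.3] x 33.9 z 45.0
-38 [ 69.9 -13.8] x 34.4 z 48.6
-44 [ 68.7 -17.4] x 34.6 z 52.4
-50 [ 67.1 -20.9] x 34.2 z 56.3
-56 [ 65.  -24.3] x 33.4 z 60.2
-62 [ 62.4 -27.6] x 32.1 z 64.1
-67 [ 59.8 -29.7] x 30.4 z 67.0
```

Request:
drive_tool(moves=[{"x":20,"y":0,"z":0,"rx":0,"ry":-0.05,"rz":0,"fingers":1},{"x":40,"y":0,"z":0,"rx":0,"ry":-0.15,"rz":0,"fingers":1},{"x":54,"y":0,"z":0,"rx":0,"ry":-0.25,"rz":0,"fingers":1},{"x":54,"y":0,"z":20,"rx":0,"ry":-0.349,"rz":0,"fingers":1},{"x":54,"y":0,"z":45,"rx":0,"ry":-0.349,"rz":0,"fingers":1},{"x":54,"y":0,"z":65,"rx":0,"ry":-0.349,"rz":0,"fingers":1},{"x":54,"y":0,"z":75,"rx":0,"ry":-0.349,"rz":0,"fingers":1},{"x":54,"y":0,"z":75,"rx":0,"ry":-0.349,"rz":0,"fingers":1},{"x":54,"y":0,"z":75,"rx":0,"ry":-0.349,"rz":0,"fingers":1}])

```text
time_s: 15.9
tool_pos: [0.4375, -0.123, 0.1608]
tool_rot: [179.8, 19.3, 167.3]
force: [0.3, 1.6, 1.1]
grip_width: 0.0006
grasp_force: 0.0
```

Run:
```python
from h import *
from cell import sensors,vision
from cam import tcp
r,h=tcp(45)
d=np.array([-.975,.2215])
go(np.r_[np.array([.4737,-.131])+d*r/1000,.117+h/1000],167.2,-.349)
o=sensors.get_obs();print(o['tool_rot'],o['qpos'],o['grip_width'])
I=[]
for n,u,v,in(('top',345,170),('scene',290,165)):
    c=vision.read_camera(n);np.savez(f'{n}4.npz',**c);I.append(crop(c,u,v,80,100,5))
cv2.imwrite('pics/z5.png',np.hstack(I))
```

```text
t 15.9 pos [ 0.4375 -0.123   0.1608] F [0.3 1.6 1.1]
shift [16.2  0.2 -5.5] turn [ 0.003 -0.011  0.002]
[179.83720809  19.3476606  167.29409169] [ 20.19990911 -17.24180035  -6.60960761 129.54877849  -3.2139414
  48.2725614   92.6048568 ] 0.000602703363942206
```

View pics/z5.png

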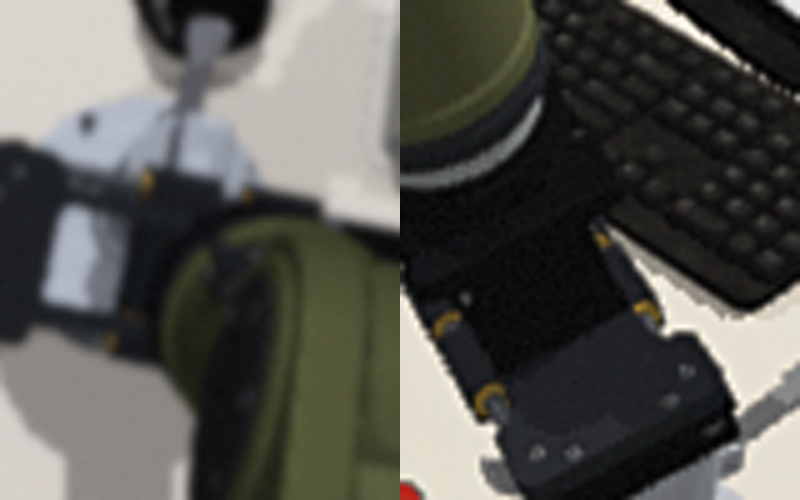

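The picture shows the tilted tool stopped short over the near arm, because joint 2 is at its limit. The near arm is too close to the base. The simplest fix is to back off, regrip the bar and turn the cap about 77° in place, so that the arms lie along ±y, where both can be reached.

Run:
```python
from h import *
go([.4375,-.123,.24],167.2,-.349)
go([.4737,-.131,.24],167.2)
```

```text
t 16.0 pos [ 0.4379 -0.1226  0.161 ] F [ 0.1  0.6 -1.2]
shift [-25.9  -0.3 -74.6] turn [ 0.003 -0.011  0.003]
t 16.0 pos [ 0.4379 -0.1226  0.161 ] F [ 0.1  0.6 -1.2]
shift [-60.9  -0.3 -62.3] turn [0.003 0.338 0.003]
```

Request:
drive_tool(moves=[{"x":-12,"y":0,"z":-37,"rx":0,"ry":0,"rz":0,"fingers":1},{"x":-26,"y":0,"z":-75,"rx":0,"ry":0,"rz":0,"fingers":1},{"x":-43,"y":0,"z":-69,"rx":0,"ry":0.17,"rz":0,"fingers":-1},{"x":-61,"y":-0.3,"z":-62.3,"rx":0,"ry":0.338,"rz":0,"fingers":-1},{"x":-61,"y":-0.3,"z":-62.3,"rx":0,"ry":0.338,"rz":0,"fingers":-1},{"x":-61,"y":-0.3,"z":-62.3,"rx":0,"ry":0.338,"rz":0,"fingers":-1},{"x":-61,"y":-0.3,"z":-62.3,"rx":0,"ry":0.338,"rz":0,"fingers":-1},{"x":-61,"y":-0.3,"z":-62.3,"rx":0,"ry":0.338,"rz":0,"fingers":-1},{"x":-61,"y":-0.3,"z":-62.3,"rx":0,"ry":0.338,"rz":0,"fingers":-1}])

```text
time_s: 17.12
tool_pos: [0.4718, -0.1326, 0.2393]
tool_rot: [179.9, 0.0, 167.2]
force: [0.5, -0.3, 0.0]
grip_width: 0.0621
grasp_force: 0.0
```

Run:
```python
from h import *
go([.4737,-.131,.1635],167.2)
```

```text
t 17.125 pos [ 0.4718 -0.1326  0.2393] F [ 0.5 -0.3  0. ]
shift [-1.5  1.8 75.8] turn [0.001 0.    0.   ]
```

Request:
drive_tool(moves=[{"x":-1.5,"y":1.8,"z":0,"rx":0,"ry":0,"rz":0,"fingers":-1},{"x":-1.5,"y":1.8,"z":25,"rx":0,"ry":0,"rz":0,"fingers":-1},{"x":-1.5,"y":1.8,"z":50,"rx":0,"ry":0,"rz":0,"fingers":-1},{"x":-1.5,"y":1.8,"z":68,"rx":0,"ry":0,"rz":0,"fingers":-1},{"x":-1.5,"y":1.8,"z":74,"rx":0,"ry":0,"rz":0,"fingers":-1},{"x":-1.5,"y":1.8,"z":74,"rx":0,"ry":0,"rz":0,"fingers":-1},{"x":-1.5,"y":1.8,"z":74,"rx":0,"ry":0,"rz":0,"fingers":-1}])

```text
time_s: 18.0
tool_pos: [0.4745, -0.1312, 0.1651]
tool_rot: [179.9, -0.0, 167.2]
force: [-0.1, -0.6, -0.4]
grip_width: 0.0869
grasp_force: 0.0
```

Request:
drive_tool(moves=[{"x":0,"y":0,"z":0,"rx":0,"ry":0,"rz":0,"fingers":1},{"x":0,"y":0,"z":0,"rx":0,"ry":0,"rz":0,"fingers":1},{"x":0,"y":0,"z":0,"rx":0,"ry":0,"rz":0,"fingers":1},{"x":0,"y":0,"z":0,"rx":0,"ry":0,"rz":0,"fingers":1},{"x":0,"y":0,"z":0,"rx":0,"ry":0,"rz":0,"fingers":1},{"x":0,"y":0,"z":0,"rx":0,"ry":0,"rz":0,"fingers":1},{"x":0,"y":0,"z":0,"rx":0,"ry":0,"rz":0,"fingers":1},{"x":0,"y":0,"z":0,"rx":0,"ry":0,"rz":0,"fingers":1}], force=40)

```text
time_s: 19.0
tool_pos: [0.4739, -0.1309, 0.1641]
tool_rot: [179.9, -0.1, 167.2]
force: [-0.1, -0.7, 0.3]
grip_width: 0.0219
grasp_force: 40.0
```

Request:
drive_tool(moves=[{"x":0,"y":0,"z":0,"rx":0,"ry":0,"rz":0.08,"fingers":1},{"x":0,"y":0,"z":0,"rx":0,"ry":0,"rz":0.16,"fingers":1},{"x":0,"y":0,"z":0,"rx":0,"ry":0,"rz":0.24,"fingers":1},{"x":0,"y":0,"z":0,"rx":0,"ry":0,"rz":0.3,"fingers":1}])

```text
time_s: 19.5
tool_pos: [0.474, -0.1309, 0.1641]
tool_rot: [180.0, -0.1, 149.9]
force: [0.3, -0.4, -0.8]
grip_width: 0.0222
grasp_force: 40.1
```

Turning is easy, so I'll continue.

Request:
drive_tool(moves=[{"x":0,"y":0,"z":0,"rx":0,"ry":0,"rz":0.1,"fingers":1},{"x":0,"y":0,"z":0,"rx":0,"ry":0,"rz":0.2,"fingers":1},{"x":0,"y":0,"z":0,"rx":0,"ry":0,"rz":0.3,"fingers":1},{"x":0,"y":0,"z":0,"rx":0,"ry":0,"rz":0.4,"fingers":1},{"x":0,"y":0,"z":0,"rx":0,"ry":0,"rz":0.5,"fingers":1},{"x":0,"y":0,"z":0,"rx":0,"ry":0,"rz":0.6,"fingers":1},{"x":0,"y":0,"z":0,"rx":0,"ry":0,"rz":0.7,"fingers":1},{"x":0,"y":0,"z":0,"rx":0,"ry":0,"rz":0.8,"fingers":1},{"x":0,"y":0,"z":0,"rx":0,"ry":0,"rz":0.9,"fingers":1},{"x":0,"y":0,"z":0,"rx":0,"ry":0,"rz":1.0,"fingers":1},{"x":0,"y":0,"z":0,"rx":0,"ry":0,"rz":1.05,"fingers":1},{"x":0,"y":0,"z":0,"rx":0,"ry":0,"rz":1.05,"fingers":1},{"x":0,"y":0,"z":0,"rx":0,"ry":0,"rz":1.05,"fingers":1}])

```text
time_s: 21.12
tool_pos: [0.4735, -0.1312, 0.1641]
tool_rot: [-179.9, -0.1, 89.9]
force: [-1.7, -0.2, 0.8]
grip_width: 0.0217
grasp_force: 40.1
```

Request:
drive_tool(moves=[{"x":0,"y":0,"z":0,"rx":0,"ry":0,"rz":0,"fingers":-1},{"x":0,"y":0,"z":0,"rx":0,"ry":0,"rz":0,"fingers":-1},{"x":0,"y":0,"z":0,"rx":0,"ry":0,"rz":0,"fingers":-1},{"x":0,"y":0,"z":0,"rx":0,"ry":0,"rz":0,"fingers":-1},{"x":0,"y":0,"z":-20,"rx":0,"ry":0,"rz":0,"fingers":-1},{"x":0,"y":0,"z":-50,"rx":0,"ry":0,"rz":0,"fingers":1},{"x":0,"y":0,"z":-80,"rx":0,"ry":0,"rz":0,"fingers":1},{"x":20,"y":0,"z":-80,"rx":0,"ry":-0.1,"rz":0,"fingers":1},{"x":40,"y":0,"z":-80,"rx":0,"ry":-0.2,"rz":0,"fingers":1},{"x":54,"y":0,"z":-80,"rx":0,"ry":-0.3,"rz":0,"fingers":1},{"x":54,"y":0,"z":-60,"rx":0,"ry":-0.349,"rz":0,"fingers":1},{"x":54,"y":0,"z":-35,"rx":0,"ry":-0.349,"rz":0,"fingers":1},{"x":54,"y":0,"z":-15,"rx":0,"ry":-0.349,"rz":0,"fingers":1},{"x":54,"y":0,"z":-5,"rx":0,"ry":-0.349,"rz":0,"fingers":1},{"x":54,"y":0,"z":-5,"rx":0,"ry":-0.349,"rz":0,"fingers":1},{"x":54,"y":0,"z":-5,"rx":0,"ry":-0.349,"rz":0,"fingers":1},{"x":54,"y":0,"z":-5,"rx":0,"ry":-0.349,"rz":0,"fingers":1}])

```text
time_s: 23.25
tool_pos: [0.4745, -0.0771, 0.1701]
tool_rot: [-180.0, 19.9, 89.9]
force: [0.5, -0.4, -0.1]
grip_width: 0.0005
grasp_force: 0.0
```

Run:
```python
from h import *
from cell import sensors,vision
from cam import tcp
r,h=tcp(45)
go([.4737,-.131+r/1000,.117+h/1000],89.9,-.349)
o=sensors.get_obs();print(o['tool_rot'],o['qpos'],o['grip_width'])
I=[]
for n,u,v,in(('top',335,160),('scene',290,180)):
    c=vision.read_camera(n);np.savez(f'{n}5.npz',**c);I.append(crop(c,u,v,80,100,5))
cv2.imwrite('pics/z6.png',np.hstack(I))
```

```text
t 23.25 pos [ 0.4745 -0.0771  0.1701] F [ 0.5 -0.4 -0.1]
shift [ 3.4 -0.8  8.9] turn [-0.001 -0.002 -0.001]
[-179.97771871   19.8755024    89.86013429] [  6.60696017   1.44122894 -15.41875718 112.50723393  21.25639106
  70.64942597 -16.87929266] 0.0004678862940202595
```

View pics/z6.png

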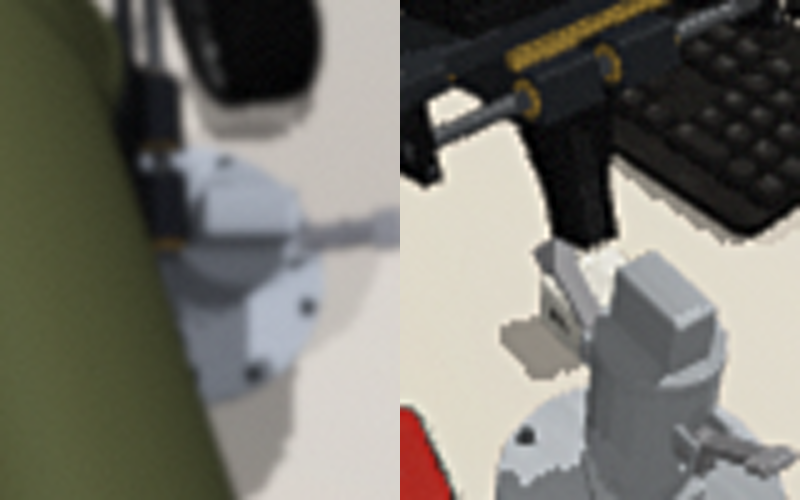

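The scene view shows the closed fingers (crop 580,240) just above the +y arm's end (555,255), and the cap turned with its arms along ±y. I'll press along the arc.

Request:
drive_tool(moves=[{"x":3.4,"y":-0.5,"z":8.9,"rx":0,"ry":0,"rz":0,"fingers":1},{"x":6.9,"y":-0.5,"z":10.5,"rx":0,"ry":0,"rz":0,"fingers":1},{"x":11.1,"y":-0.5,"z":12.5,"rx":0,"ry":0,"rz":0,"fingers":1},{"x":15.1,"y":-0.5,"z":15,"rx":0,"ry":0,"rz":0,"fingers":1},{"x":18.8,"y":-0.5,"z":17.9,"rx":0,"ry":0,"rz":0,"fingers":1},{"x":22.2,"y":-0.5,"z":21.2,"rx":0,"ry":0,"rz":0,"fingers":1},{"x":25.2,"y":-0.5,"z":24.9,"rx":0,"ry":0,"rz":0,"fingers":1}])

```text
time_s: 24.22
tool_pos: [0.4737, -0.0618, 0.1372]
tool_rot: [-179.9, 19.9, 89.9]
force: [0.8, -2.7, 1.8]
grip_width: 0.0009
grasp_force: 1.4
```

Request:
drive_tool(moves=[{"x":2.7,"y":0,"z":4,"rx":0,"ry":0,"rz":0,"fingers":1},{"x":5,"y":0,"z":8.3,"rx":0,"ry":0,"rz":0,"fingers":1},{"x":7.1,"y":0,"z":12.8,"rx":0,"ry":0,"rz":0,"fingers":1},{"x":8.7,"y":0,"z":17.5,"rx":0,"ry":0,"rz":0,"fingers":1},{"x":9.9,"y":0,"z":22.4,"rx":0,"ry":0,"rz":0,"fingers":1}])

```text
time_s: 24.85
tool_pos: [0.4736, -0.0599, 0.1127]
tool_rot: [-179.9, 19.9, 89.9]
force: [-0.2, -0.9, 5.1]
grip_width: 0.0003
grasp_force: 2.1
```

Request:
drive_tool(moves=[{"x":1.3,"y":0,"z":3.2,"rx":0,"ry":0,"rz":0,"fingers":1},{"x":2.2,"y":0,"z":6.6,"rx":0,"ry":0,"rz":0,"fingers":1},{"x":2.7,"y":0,"z":10.2,"rx":0,"ry":0,"rz":0,"fingers":1},{"x":2.9,"y":0,"z":14,"rx":0,"ry":0,"rz":0,"fingers":1}])

```text
time_s: 25.35
tool_pos: [0.4736, -0.0618, 0.0986]
tool_rot: [-179.9, 19.8, 89.9]
force: [0.8, 0.4, 4.7]
grip_width: 0.0003
grasp_force: 1.9
```

Forces are as expected. On to home.

Request:
drive_tool(moves=[{"x":-0.4,"y":0,"z":3.9,"rx":0,"ry":0,"rz":0,"fingers":1},{"x":-1.2,"y":0,"z":7.8,"rx":0,"ry":0,"rz":0,"fingers":1},{"x":-2.5,"y":0,"z":11.7,"rx":0,"ry":0,"rz":0,"fingers":1},{"x":-4.2,"y":0,"z":14.6,"rx":0,"ry":0,"rz":0,"fingers":1},{"x":-4.2,"y":0,"z":14.6,"rx":0,"ry":0,"rz":0,"fingers":1}])

```text
time_s: 25.98
tool_pos: [0.4736, -0.071, 0.0868]
tool_rot: [-179.9, 19.9, 89.9]
force: [0.0, 2.9, 7.6]
grip_width: 0.0003
grasp_force: 3.5
```

Request:
drive_tool(moves=[{"x":-1,"y":0,"z":0,"rx":0,"ry":0,"rz":0,"fingers":1},{"x":-1.5,"y":0,"z":0,"rx":0,"ry":0,"rz":0,"fingers":1},{"x":-1.5,"y":0,"z":0,"rx":0,"ry":0,"rz":0,"fingers":1}])

```text
time_s: 26.35
tool_pos: [0.4736, -0.0712, 0.0869]
tool_rot: [-179.9, 19.8, 89.9]
force: [-0.7, 4.5, 5.3]
grip_width: 0.0005
grasp_force: 3.9
```

Request:
drive_tool(moves=[{"x":-1,"y":0,"z":0,"rx":0,"ry":0,"rz":0,"fingers":1},{"x":-2,"y":0,"z":0,"rx":0,"ry":0,"rz":0,"fingers":1},{"x":-2,"y":0,"z":0,"rx":0,"ry":0,"rz":0,"fingers":1}])

```text
time_s: 26.72
tool_pos: [0.4736, -0.0714, 0.087]
tool_rot: [-179.9, 19.6, 90.0]
force: [-0.5, 7.6, 3.3]
grip_width: 0.0005
grasp_force: 4.6
```

Request:
drive_tool(moves=[{"x":6,"y":0,"z":0,"rx":0,"ry":0,"rz":0,"fingers":1},{"x":16,"y":0,"z":-10,"rx":0,"ry":0,"rz":0,"fingers":1},{"x":16,"y":0,"z":-50,"rx":0,"ry":0,"rz":0,"fingers":1},{"x":0,"y":0,"z":-100,"rx":0,"ry":0,"rz":0,"fingers":1},{"x":-20,"y":0,"z":-150,"rx":0,"ry":0,"rz":0,"fingers":1},{"x":-20,"y":0,"z":-150,"rx":0,"ry":0,"rz":0,"fingers":1},{"x":-20,"y":0,"z":-150,"rx":0,"ry":0,"rz":0,"fingers":1}])

```text
time_s: 27.6
tool_pos: [0.473, -0.0419, 0.2347]
tool_rot: [-179.8, 19.9, 89.9]
force: [-0.5, 0.0, 0.4]
grip_width: 0.0008
grasp_force: 0.0
```

Run:
```python
from h import *
from cell import sensors,vision
from cam import tcp
r,h=tcp(45)
go([.4737,-.131,.25],89.9)
go([.4737,-.131-r/1000,.25],89.9,.349)
go([.4737,-.131-r/1000,.127+h/1000],89.9,.349)
c=vision.read_camera('scene')
cv2.imwrite('pics/z7.png',crop(c,280,180,100,100,6))
```

```text
t 27.6 pos [ 0.473  -0.0419  0.2347] F [-0.5  0.   0.4]
shift [-89.    0.8  15.8] turn [-0.003  0.347 -0.   ]
t 27.6 pos [ 0.473  -0.0419  0.2347] F [-0.5  0.   0.4]
shift [-139.9    1.    34.2] turn [-0.003  0.696 -0.001]
t 27.6 pos [ 0.473  -0.0419  0.2347] F [-0.5  0.   0.4]
shift [-113.     1.2  108.9] turn [-0.003  0.696 -0.001]
```

View pics/z7.png

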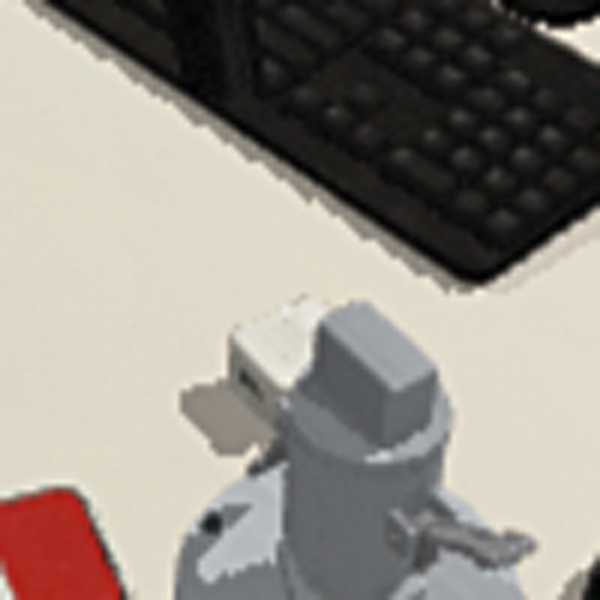

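The picture shows the +y arm down (hidden behind the cup), the -y arm still open with its end at (520,545), and the cap level. Crossing to the other side.

Request:
drive_tool(moves=[{"x":-30,"y":0.8,"z":-5,"rx":0,"ry":0.12,"rz":0,"fingers":1},{"x":-60,"y":0.8,"z":5,"rx":0,"ry":0.24,"rz":0,"fingers":1},{"x":-89,"y":0.8,"z":16,"rx":0,"ry":0.35,"rz":0,"fingers":1},{"x":-115,"y":1,"z":25,"rx":0,"ry":0.5,"rz":0,"fingers":1},{"x":-140,"y":1,"z":34,"rx":0,"ry":0.65,"rz":0,"fingers":1},{"x":-140,"y":1,"z":34,"rx":0,"ry":0.696,"rz":0,"fingers":1},{"x":-131,"y":1,"z":60,"rx":0,"ry":0.696,"rz":0,"fingers":1},{"x":-122,"y":1.2,"z":85,"rx":0,"ry":0.696,"rz":0,"fingers":1},{"x":-113,"y":1.2,"z":109,"rx":0,"ry":0.696,"rz":0,"fingers":1},{"x":-113,"y":1.2,"z":109,"rx":0,"ry":0.696,"rz":0,"fingers":1},{"x":-113,"y":1.2,"z":109,"rx":0,"ry":0.696,"rz":0,"fingers":1},{"x":-113,"y":1.2,"z":109,"rx":0,"ry":0.696,"rz":0,"fingers":1}])

```text
time_s: 29.15
tool_pos: [0.475, -0.1855, 0.1724]
tool_rot: [-180.0, -20.0, 89.9]
force: [-0.3, -0.8, 0.9]
grip_width: 0.0003
grasp_force: 0.0
```

Run:
```python
from h import *
from cell import sensors
from cam import tcp
r,h=tcp(45)
go([.4737,-.131-r/1000,.117+h/1000],89.9,.349)
o=sensors.get_obs();print(o['tool_rot'],o['qpos'])
```

```text
t 29.15 pos [ 0.475  -0.1855  0.1724] F [-0.3 -0.8  0.9]
shift [-3.7 -1.3 11.2] turn [-0.     0.001 -0.   ]
[-179.9746437   -19.96257978   89.8700534 ] [ 25.6812464   11.24547196   5.23031225 101.37586704 -18.43844441
  78.60530752  36.23313446]
```

Request:
drive_tool(moves=[{"x":-3.7,"y":-0.8,"z":10,"rx":0,"ry":0,"rz":0,"fingers":1},{"x":-7.2,"y":-0.8,"z":11.6,"rx":0,"ry":0,"rz":0,"fingers":1},{"x":-11.4,"y":-0.8,"z":13.6,"rx":0,"ry":0,"rz":0,"fingers":1},{"x":-15.4,"y":-0.8,"z":16.1,"rx":0,"ry":0,"rz":0,"fingers":1},{"x":-19.1,"y":-0.8,"z":19,"rx":0,"ry":0,"rz":0,"fingers":1},{"x":-22.5,"y":-0.8,"z":22.3,"rx":0,"ry":0,"rz":0,"fingers":1},{"x":-25.5,"y":-0.8,"z":26,"rx":0,"ry":0,"rz":0,"fingers":1}])

```text
time_s: 30.02
tool_pos: [0.4737, -0.2007, 0.1381]
tool_rot: [-179.9, -20.0, 89.8]
force: [-1.1, 1.8, 2.8]
grip_width: 0.0004
grasp_force: 1.3
```

Request:
drive_tool(moves=[{"x":-2.7,"y":0,"z":4,"rx":0,"ry":0,"rz":0,"fingers":1},{"x":-5,"y":0,"z":8.3,"rx":0,"ry":0,"rz":0,"fingers":1},{"x":-7.1,"y":0,"z":12.8,"rx":0,"ry":0,"rz":0,"fingers":1},{"x":-8.7,"y":0,"z":17.5,"rx":0,"ry":0,"rz":0,"fingers":1},{"x":-9.9,"y":0,"z":22.4,"rx":0,"ry":0,"rz":0,"fingers":1}])

```text
time_s: 30.65
tool_pos: [0.4735, -0.2024, 0.1136]
tool_rot: [-179.9, -20.0, 89.8]
force: [0.0, 0.7, 3.5]
grip_width: 0.0001
grasp_force: 1.4
```

Request:
drive_tool(moves=[{"x":-1.3,"y":0,"z":3.2,"rx":0,"ry":0,"rz":0,"fingers":1},{"x":-2.2,"y":0,"z":6.6,"rx":0,"ry":0,"rz":0,"fingers":1},{"x":-2.7,"y":0,"z":10.2,"rx":0,"ry":0,"rz":0,"fingers":1},{"x":-2.9,"y":0,"z":14,"rx":0,"ry":0,"rz":0,"fingers":1}])

```text
time_s: 31.15
tool_pos: [0.4736, -0.2006, 0.0995]
tool_rot: [-179.9, -20.0, 89.8]
force: [0.1, -0.6, 4.8]
grip_width: 0.0006
grasp_force: 1.8
```

Request:
drive_tool(moves=[{"x":0.4,"y":0,"z":3.9,"rx":0,"ry":0,"rz":0,"fingers":1},{"x":1.2,"y":0,"z":7.8,"rx":0,"ry":0,"rz":0,"fingers":1},{"x":2.5,"y":0,"z":11.7,"rx":0,"ry":0,"rz":0,"fingers":1},{"x":4.2,"y":0,"z":14.6,"rx":0,"ry":0,"rz":0,"fingers":1},{"x":4.2,"y":0,"z":14.6,"rx":0,"ry":0,"rz":0,"fingers":1}])

```text
time_s: 31.78
tool_pos: [0.4735, -0.1907, 0.0873]
tool_rot: [-179.9, -20.0, 89.8]
force: [1.5, -0.8, 3.6]
grip_width: 0.0001
grasp_force: 1.7
```

Request:
drive_tool(moves=[{"x":1,"y":0,"z":0,"rx":0,"ry":0,"rz":0,"fingers":1},{"x":2,"y":0,"z":0,"rx":0,"ry":0,"rz":0,"fingers":1},{"x":2,"y":0,"z":0,"rx":0,"ry":0,"rz":0,"fingers":1}])

```text
time_s: 32.15
tool_pos: [0.4733, -0.1902, 0.0877]
tool_rot: [-179.9, -19.9, 89.8]
force: [0.4, -3.8, 1.0]
grip_width: 0.0004
grasp_force: 1.6
```

Request:
drive_tool(moves=[{"x":1,"y":0,"z":0,"rx":0,"ry":0,"rz":0,"fingers":1},{"x":2,"y":0,"z":0,"rx":0,"ry":0,"rz":0,"fingers":1},{"x":2,"y":0,"z":0,"rx":0,"ry":0,"rz":0,"fingers":1}])

```text
time_s: 32.52
tool_pos: [0.473, -0.1892, 0.0882]
tool_rot: [-179.9, -19.8, 89.7]
force: [1.3, -6.1, -1.1]
grip_width: 0.0002
grasp_force: 2.6
```

Request:
drive_tool(moves=[{"x":-6,"y":0,"z":0,"rx":0,"ry":0,"rz":0,"fingers":1},{"x":-20,"y":0,"z":-10,"rx":0,"ry":0,"rz":0,"fingers":1},{"x":-20,"y":0,"z":-50,"rx":0,"ry":0,"rz":0,"fingers":1},{"x":-20,"y":0,"z":-100,"rx":0,"ry":0,"rz":0,"fingers":1},{"x":-20,"y":0,"z":-140,"rx":0,"ry":0,"rz":0,"fingers":1},{"x":-20,"y":0,"z":-140,"rx":0,"ry":0,"rz":0,"fingers":1},{"x":-20,"y":0,"z":-140,"rx":0,"ry":0,"rz":0,"fingers":1}])

```text
time_s: 33.4
tool_pos: [0.4732, -0.2538, 0.2127]
tool_rot: [-179.8, -20.1, 89.8]
force: [0.3, 0.2, -1.2]
grip_width: 0.0003
grasp_force: 0.0
```

Run:
```python
from h import *
from cell import vision
c=vision.read_camera('scene');d=vision.read_camera('top')
cv2.imwrite('pics/z8.png',np.hstack([crop(c,280,200,80,100,5),crop(d,335,160,80,100,5)]))
```

```text
(no output)
```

View pics/z8.png

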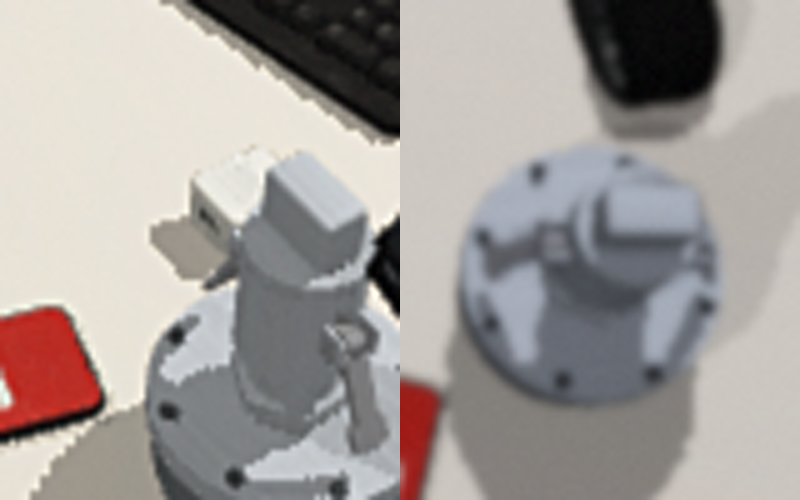

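Both arms look down: the -y arm's end is at scene crop (365,445), and the +y arm's end is at (212,285) there and (485,268) in the top crop. I'll check their angles against the projection.

Run:
```python
from h import *
from cell import sensors
s=load('scene',5);t=load('top',5)
for sg in(1,-1):
  for ph in(-40,-55,-60,-65):
    f=np.radians(ph);X=[.4735,-.131+sg*(.031+.05*np.cos(f)),.117+.05*np.sin(f)]
    print(sg,ph,'scene',((proj(s,X)-[280,200])*5).round(),'top',((proj(t,X)-[335,160])*5+[400,0]).round())
print(sensors.get_obs()['force'])
```

```text
1 -40 scene [195. 240.] top [452. 262.]
1 -55 scene [207. 267.] top [470. 266.]
1 -60 scene [212. 275.] top [477. 266.]
1 -65 scene [217. 284.] top [485. 267.]
-1 -40 scene [408. 455.] top [755. 257.]
-1 -55 scene [389. 452.] top [729. 261.]
-1 -60 scene [382. 449.] top [719. 263.]
-1 -65 scene [376. 446.] top [710. 264.]
[ 0.39679711  0.65182231 -0.32572193]
```

Both ends match the -65° stop, so I'm handing in.

```bash
python3 -c "
from cell import workorder
print(workorder.sign_off())"
```

```text
the job is handed in; nothing more can be done
None
```

The job is handed in, with no verdict shown: the cap was pressed on the seal with about 22 N while both arms were open, turned about 77° in place so the tool could reach both arms, then each arm was swung to its stop (the last pictures match -65°).

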